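# Seat the white reference tile over the colour meter's port

## Task

The white reference tile lies loose on the deck of the bench colour meter. With your fingertips, first push it straight back until it lies flat against the long rail, then gently slide it along the rail, keeping it against the rail all the way, into the corner pocket until it is fully home against both the rail and the end stop and covers the measuring port. Do not pick the tile up, leave the other things where they are, and finish with your hand clear.

Things in the scene. Friction and masses are not known exactly. Their poses are not given: they have to be found in the camera images.
- white_tile_center (a point): centre of the white glazed ceramic reference tile, a flat square 50 x 50 x 10 mm, about 60 g, lying loose on the dark deck; x and y axes along its sides, z up. Its centre is 5 mm above the deck. It slides easily on the deck and along the rail (friction about 0.3).
- pocket (a point): point on the deck's surface (deck top 76 mm above the bench) under the tile's centre when it is fully home in the corner pocket; centre of the round measuring port (dark window in a flush steel ring, 34 mm across). x axis: square to the rail, towards it; y axis: along the rail, away from the end stop; z up. In this frame the rail's face is at x = +25 mm, the end stop's face at y = -25 mm.
- rail_mid (a point): middle of the top edge of the rail's face (aluminium bar on the deck's far side, 14 mm high, 12 mm thick, from the end stop to y = +232 mm in the pocket's frame); axes as the pocket's. The end stop is as high as the rail. The flat dark deck reaches from x = -142 to +68 mm and y = -60 to +252 mm in the pocket's frame; the meter is fixed.
- guide_strip (a point): middle of the top of the low guide strip (6 mm high, 8 mm thick, parallel to the rail) on the pocket's third side: inner face at x = -29 mm in the pocket's frame, from the end stop to y = +11 mm, then a lead-in splayed outwards to y = +23 mm. So a tile enters the pocket only along the rail and square to it, with 4 mm play.
- zero_trap: black cylindrical zero-calibration cap standing upright on the deck near the guide strip, 46 mm across at the foot, 36 mm above, 50 mm high, 90 g; origin at the centre of its underside. Leave alone.
- green_tile: dark green reference tile, 50 x 50 x 10 mm, lying on the bench beside the meter; origin at the centre of its underside. Leave alone.
- sample_jar: small jar with white cap on the bench beside the meter, 56 mm across, 75 mm high; origin at the centre of its underside. Leave alone.
- flask: stoppered conical glass flask with pink solution on the bench beside the meter, 80 mm across at the foot, 132 mm high; origin at the centre of its underside. Leave alone.

How it is judged (in metres and radians):
On the way:
1. the white tile lies flat against the rail, out along the rail, well clear of the pocket (x of white_tile_center in the frame of pocket above -0.004 m and y of white_tile_center in the frame of pocket above 0.1 m and (angle between the x axis of white_tile_center and the x axis of pocket, either way round below 0.08 rad or angle between the x axis of white_tile_center and the y axis of pocket, either way round below 0.08 rad)), for 0.1 s.
At the end, for the whole second after the job is handed in: the white tile lies flat and at rest in the corner pocket, its centre within 3 mm of its home in both directions (touching rail and end stop) and square to the rail within 0.06 rad (x of white_tile_center in the frame of pocket between -0.003 and 0.003 m and y of white_tile_center in the frame of pocket between -0.003 and 0.003 m and z of white_tile_center in the frame of pocket below 0.007 m and (angle between the x axis of white_tile_center and the x axis of pocket, either way round below 0.06 rad or angle between the x axis of white_tile_center and the y axis of pocket, either way round below 0.06 rad) and linear speed of white_tile below 0.01 m/s).
It fails at once if the white tile is lifted off the deck (more than 6 mm), tipped up, or falls off it (z of white_tile_center in the frame of pocket above 0.011 m or z of white_tile_center in the frame of pocket below -0.005 m or angle between white_tile_center's own z axis and vertical above 0.3 rad).
It fails at once if the white tile leaves the rail (more than 7 mm off it, or twisted more than 0.25 rad) while it is on its way along it (y of white_tile_center in the frame of pocket below 0.085 m and (x of white_tile_center in the frame of pocket below -0.007 m or (angle between the x axis of white_tile_center and the x axis of pocket, either way round above 0.25 rad and angle between the x axis of white_tile_center and the y axis of pocket, either way round above 0.25 rad))).
It fails at once if the fingers press on the white tile with more than 50 N (contact force between the fingers and white_tile above 50 N).
It fails at once if a bystander is moved by more than 15 mm (distance of any of zero_trap, green_tile, sample_jar, flask from where it was at the start of the episode above 0.015 m).
It fails at once if a bystander is tipped over (angle between any of zero_trap, sample_jar, flask's own z axis and vertical above 0.4 rad).
It also fails if it takes over 48 s, if anything falls off the work surface, if the arm or the gripper's body presses on something with over 40 N, if the wrist force passes 120 N, or if a joint passes its speed limit or range.

## Robot

A 6-joint arm with a two-finger parallel gripper is mounted at the origin on the work surface. World frame = base frame: x ahead of the robot, y to its left, z up, the work surface at z = 0. Lengths are in mm, angles in rad, forces in N, time in s.
With the tool pointing down it reaches from about 400 to 925 mm from the base axis. Payload 12.5 kg.
Tool frame: the origin (TCP) lies at the very end of the fingers, on their centre line; the grasp point (between the pads) lies 19 mm behind it; z points along the fingers, y is the line along which they close (so a half turn about z gives the same grasp; the last joint's range is limited). The gripper opens to 95 mm and grips with 3 to 60 N. Pads are 20 mm wide; open, the fingers measure 119 mm over their backs; the gripper's body (75 mm by 180 mm) begins 59 mm behind the grasp point.
Start: joints at [1.049, 0.491, 1.559, -0, 1.092, -0.106], TCP at [252.437, 571.771, 214.661] pointing down, gripper open.
Joint ranges: [-3.1, 3.1], [-0.84, 2.19], [0.05, 2.79], [-1.13, 4.28], [0.06, 2.93], [-2.69, 2.69]. Speed limits (rad/s): [2.22, 2.22, 2.79, 3.14, 3.14, 3.14].

## Interface

Orientations are given as [roll, pitch, yaw] about the fixed x, y, z axes, in that order (R = Rz(yaw) Ry(pitch) Rx(roll)).
In Python, from cell import state, imaging, env, spot_in, mark_of gives the robot as it stands. The module is installed in compiled form; this text tells all that it offers.
- The arm moves only by the tool step_arm, never from a script. Its argument "increments" is a list of rows, each an object with "slide": the shift along the tool's x, y, z in m, a list of three; "roll": the turn about the tool's z in rad. A call has 1 to 5 rows; each row is the pose to reach, as a shift and turn from the pose commanded when the call began, along the tool's axes at that moment; what a row does not reach only later rows make up. A row lasts 1/8 s, in which the tool goes at most 62.5 mm and 10.7 degrees, less where a joint would pass 70% of its speed; a pose out of reach is approached as far as the arm can. A call with a gripper value outside its range is refused whole. "fingers" is the opening, from 0 (shut) to 1 (fully open), set as the call begins (left out, the last holds). The fingers move at their own pace and stop on an object; the grip force is fixed at half the most. Time passes only in rows, so rows that repeat a pose let the fingers close. It gives the time, the measured TCP pose, the force, the opening and the grip force at its end, in the units of the state.
- state(): the state, without advancing time (a new reading comes with each control period).
- imaging.read_camera(name): name is "scene" or "top"; returns a dict with "color" (420x560x3 uint8, red, green, blue), "z_map" (420x560 float32, mm along the optical axis (not along the pixel's ray), 0 where there is no reading), "intrinsics" (3x3 intrinsics, pixels), "distortion" ([k1, k2, p1, p2, k3] as OpenCV has them; the pictures are not rectified), "camera_from_world" (4x4, takes a point from world to camera coordinates). Camera axes: x right, y up, looking along -z (the intrinsics and any distortion apply to the point x, -y, -z); pixel columns grow to the right and rows downward; lengths in mm; the calibration is good to about 2 mm. A picture is of the moment at which its call begins.
- env.job_done(): hands the job in; it is judged then, once.
Trained networks look in the newest picture that a camera, given by its name, has taken for a name from the list of things; names that differ only in an ending like _2 or _b are one class to them, and where a whole thing is asked for, a point or a joint stands for the part that bears it (a point fixed in the world has none). Each returns a list of dicts, best first, with "confidence" (0 to 1); they miss things now and then, are a little off and sometimes report something else, mostly with a low value. They report only what shows in the picture. A call takes as long as a camera call.
- spot_in(camera, target): "bbox" ([left, top, right, bottom] in pixels, round what is visible of it).
- mark_of(camera, target): "uv" ([column, row] in pixels: a listed point, or the origin of a listed thing).
The state is a dict: "t": time; "joints": joint angles; "qvel": joint speeds; "tau": joint torques, N m; "eef_pos": TCP position; "tcp_rot": TCP orientation; "ft_force": force on the tool from outside, world axes, zero at the start; "moment": the same for the moment, N m; "opening": opening from 0.0 (shut) to 1.0 (fully open); "grip_force": force on a finger pad.
Only numpy, scipy, OpenCV 4.12 (cv2) and the standard library are available. Lean on these libraries where they do the work, as an engineer would, in place of code of your own. Each camera call takes 0.05 s, during which the arm holds its last target. There are 200 camera calls.

## Working session

There is one attempt and no reset: what is moved stays moved. The work goes in short steps, Python scripts to look and compute and a tool call to move; the robot and the scene stay as the last step left them, time stands still between calls to the robot, and variables do not carry over. Pictures are saved under pics/ and viewed, at most 10 in all, crops included, and the job is handed in when it is done.

Besides the shell and the picture viewer there is one more tool, called after "Call:" by a JSON object that holds its "fn" and its "kwargs", one argument or row to a line. step_arm: Moves the arm, as the interface text tells. Its arguments: {"type":"object","properties":{"increments":{"type":"array"},"fingers":{"type":"number"}},"required":["increments"]}

```bash
mkdir -p pics
cat > h.py <<'E'
import numpy as np, cv2
from cell import state, imaging, env, spot_in, mark_of
def ray(im,uv):
    K=np.array(im["intrinsics"],float); D=np.array(im["distortion"],float); T=np.array(im["camera_from_world"],float)
    p=cv2.undistortPoints(np.array([[uv]],float),K,D)[0,0]
    d=np.array([p[0],-p[1],-1.0]); R=T[:3,:3]
    return -R.T@T[:3,3], R.T@d
def at_z(im,uv,z):
    o,d=ray(im,uv); return o+d*(z-o[2])/d[2]
def at_depth(im,uv):
    o,d=ray(im,uv); u,v=int(round(uv[0])),int(round(uv[1])); w=im["z_map"][v-1:v+2,u-1:u+2]; w=w[w>0]
    return o+d*np.median(w) if len(w) else None
E
python3 - <<'E'
from h import *
np.set_printoptions(precision=1,suppress=True)
Z=dict(white_tile_center=81,pocket=76,rail_mid=90,guide_strip=82,zero_trap=76,green_tile=0,sample_jar=0,flask=0)
for c in("top","scene"):
    im=imaging.read_camera(c); cv2.imwrite(f"pics/{c}0.png",im["color"][:,:,::-1])
    print(c,ray(im,(280,210)))
    for n,z in Z.items():
        for r in mark_of(c,n)[:2]:
            print(n,round(r["confidence"],2),np.array(r["uv"]),at_z(im,r["uv"],z),at_depth(im,r["uv"]))
s=state();print(s)
E
```

```text
top (array([ 480.6,   31.3, 1002.7]), array([ 0.1,  0. , -1. ]))
white_tile_center 0.92 [271.7 212.8] [576.2  50.4  81. ] [575.7  50.3  85.8]
white_tile_center 0.5 [308.9 184.3] [638.  -28.9  81. ] [638.6 -29.2  77.4]
pocket 0.71 [348.8 204.2] [ 596.  -114.8   76. ] [ 595.9 -114.6   77.3]
rail_mid 0.6 [311.1 182.7] [639.9 -33.   90. ] [640.6 -33.3  86.5]
guide_strip 0.95 [347.4 223.5] [ 554.  -110.4   82. ] [ 554.4 -111.1   77.7]
zero_trap 0.67 [327.5 250.1] [497.7 -68.4  76. ] [496.8 -63.  125.9]
green_tile 0.76 [180.8 210. ] [590.1 263.    0. ] [589.  260.6  10.4]
green_tile 0.67 [410.7 238.6] [ 526.2 -269.     0. ] [ 522.9 -247.    73.4]
sample_jar 0.68 [412.3 237.1] [ 529.7 -272.8    0. ] [ 526.1 -250.1   74.7]
flask 0.74 [203.6 152.4] [726.8 213.4   0. ] [710.4 201.3  66.6]
flask 0.71 [330.7 250. ] [499.4 -83.9   0. ] [497.  -69.4 126.5]
scene (array([1306.1,   18.9, 1004.9]), array([-0.6, -0. , -0.8]))
white_tile_center 0.76 [304.5 204.3] [572.4  54.5  81. ] [576.3  54.3  85.9]
pocket 0.75 [230.2 208.3] [ 590.1 -123.9   76. ] [ 591.5 -123.6   77.9]
rail_mid 0.71 [268.1 221.5] [634.9 -29.6  90. ] [626.3 -30.2  78.2]
guide_strip 0.63 [234.1 194.7] [ 552.2 -117.9   82. ] [ 549.9 -118.3   79.2]
zero_trap 0.54 [253.1 180.3] [498.1 -75.8  76. ] [516.1 -73.6  96.7]
green_tile 0.85 [382.9 235.7] [598.7 257.    0. ] [607.3 254.1  12.2]
sample_jar 0.94 [177.1 197.8] [ 503.6 -281.1    0. ] [ 544.7 -265.7   51.4]
flask 0.61 [371.4 278.7] [724.4 219.5   0. ] [750.8 210.3  45.7]
{'t': 0.9, 'joints': array([ 1. ,  0.5,  1.6,  0. ,  1.1, -0.1]), 'qvel': array([ 0., -0.,  0.,  0.,  0.,  0.]), 'tau': array([ -0. , -61.2, -25.8,   0.1,   0. ,  -0. ]), 'eef_pos': array([252.5, 571.8, 214.7]), 'tcp_rot': array([ 3.1, -0. ,  2.7]), 'ft_force': array([-0.2,  1.1, -0.4]), 'moment': array([ 0., -0.,  0.]), 'grip_force': 0.0, 'opening': 0.9982960094470507}
```

Run:
```python
import cv2
a=cv2.imread("pics/top0.png")[140:300,160:430]; cv2.imwrite("pics/top0c.png",cv2.resize(a,None,fx=2.96,fy=2.96,interpolation=cv2.INTER_CUBIC))
b=cv2.imread("pics/scene0.png")[140:300,160:430]; cv2.imwrite("pics/scene0c.png",cv2.resize(b,None,fx=2.96,fy=2.96,interpolation=cv2.INTER_CUBIC))
```

```text
(no output)
```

View pics/top0c.png

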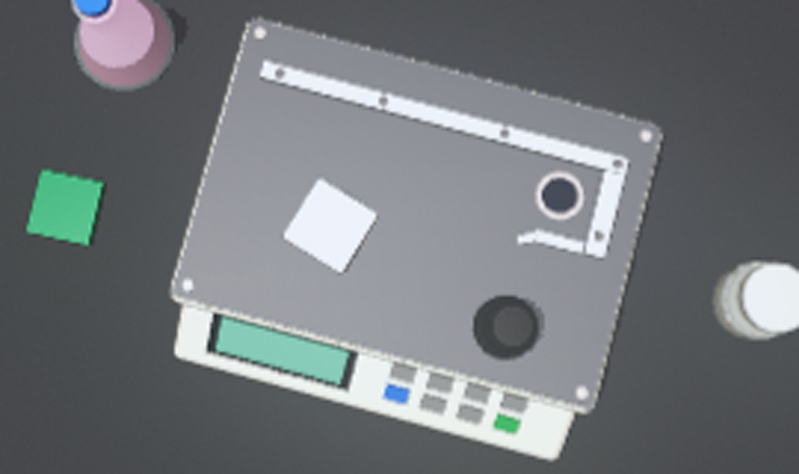

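View pics/scene0c.png

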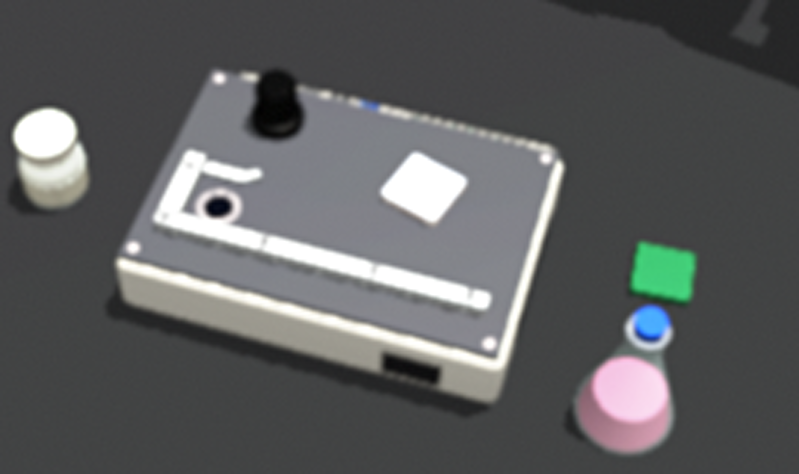

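```bash
cat >> h.py <<'E'
def blobs(im,thr=185,box=None):
    g=im["color"].min(2).astype(np.uint8); m=(g>thr).astype(np.uint8)
    cs,_=cv2.findContours(m,cv2.RETR_EXTERNAL,cv2.CHAIN_APPROX_NONE)
    return [c[:,0,:].astype(float) for c in cs if cv2.contourArea(c)>60]
def rect(im,c,z):
    P=np.array([at_z(im,p,z)[:2] for p in c],np.float32)
    (cx,cy),(w,h),a=cv2.minAreaRect(P); return cx,cy,w,h,a,P
E
python3 - <<'E'
from h import *
np.set_printoptions(precision=1,suppress=True)
for c in("top","scene"):
    im=imaging.read_camera(c); print(c, im["intrinsics"][0])
    g=im["color"].min(2)
    for thr in (150,185):
      for b in blobs(im,thr):
        u0,v0=b.min(0);u1,v1=b.max(0)
        r=rect(im,b,88); 
        if 400<r[0]<700 and -200<r[1]<200: print(thr,b.mean(0),(u0,v0,u1,v1),np.array(r[:5]))
E
```

```text
top [435.4   0.  281.4]
150 [348.5 205.5] (np.float64(340.0), np.float64(197.0), np.float64(357.0), np.float64(214.0)) [ 591.7 -112.6   35.4   35.3   71.2]
150 [285.8 244.6] (np.float64(218.0), np.float64(196.0), np.float64(361.0), np.float64(294.0)) [512.7   7.  310.  151.2  74.9]
150 [322.1 189.7] (np.float64(247.0), np.float64(160.0), np.float64(372.0), np.float64(226.0)) [615.7 -20.7 273.9  81.9  75. ]
185 [277.3 264.9] (np.float64(219.0), np.float64(240.0), np.float64(357.0), np.float64(294.0)) [460.2  21.1 298.9  41.5  75. ]
185 [271.1 215.8] (np.float64(256.0), np.float64(200.0), np.float64(286.0), np.float64(231.0)) [569.5  51.8  50.3  50.1  58.5]
185 [348.6 205.5] (np.float64(341.0), np.float64(198.0), np.float64(356.0), np.float64(213.0)) [ 591.8 -112.3   31.8   32.2   89.4]
185 [319.3 185.6] (np.float64(248.0), np.float64(161.0), np.float64(371.0), np.float64(226.0)) [617.7 -21.7 272.   73.6  75. ]
scene [489.   0. 280.]
150 [302.8 203. ] (np.float64(288.0), np.float64(191.0), np.float64(317.0), np.float64(215.0)) [573.3  50.1  57.6  59.3  58.3]
150 [258.9 219. ] (np.float64(211.0), np.float64(190.0), np.float64(326.0), np.float64(244.0)) [617.4 -23.5 279.   82.1  75. ]
150 [294.2 236.6] (np.float64(200.0), np.float64(187.0), np.float64(349.0), np.float64(266.0)) [599.3  -9.7 310.9 228.5  75. ]
185 [289.8 239.9] (np.float64(200.0), np.float64(195.0), np.float64(349.0), np.float64(264.0)) [683.1  15.7 172.8 367.9  18.8]
185 [302.8 202.8] (np.float64(289.0), np.float64(191.0), np.float64(317.0), np.float64(214.0)) [573.1  50.1  55.6  56.1  57.7]
185 [258.7 219.1] (np.float64(212.0), np.float64(191.0), np.float64(325.0), np.float64(244.0)) [623.5 -24.7 278.8  78.4  72.1]
```

```bash
cat >> h.py <<'E'
from scipy.spatial.transform import Rotation as Ro
O=np.array([592.5,-115.]); TH=-np.pi/12
ex=np.array([np.cos(TH),np.sin(TH)]); ey=np.array([-np.sin(TH),np.cos(TH)])
def where():
    s=state(); R=Ro.from_euler("xyz",s["tcp_rot"]).as_matrix(); d=np.array(s["eef_pos"][:2])-O
    print("t %.2f pocket x %.1f y %.1f z %.1f yaw %.4f joints"%(s["t"],d@ex,d@ey,s["eef_pos"][2],s["tcp_rot"][2]),np.round(s["joints"],2),"F",np.round(s["ft_force"],1),"open %.2f"%s["opening"]); return s,R
def go(px,py,z,yaw):
    s,R=where(); t=np.r_[O+px*ex+py*ey,z]
    print("to",(px,py,z),"slide m",np.round(R.T@(t-s["eef_pos"])/1000,4),"roll",round((s["tcp_rot"][2]-yaw+np.pi)%(2*np.pi)-np.pi,4))
E
python3 - <<'E'
from h import *
go(-125,155,130,np.pi+TH)
E
```

```text
t 1.00 pocket x -506.2 y 575.4 z 214.7 yaw 2.7258 joints [ 1.05  0.49  1.56 -0.    1.09 -0.11] F [ 0.4 -0.3  0.5] open 1.00
to (-125, 155, 130) slide m [-0.4412 -0.3569  0.0846] roll -0.154
```

Call:
{"fn": "step_arm", "kwargs": {
  "increments": [
    {"slide": [-0.044, -0.036, 0], "roll": -0.05},
    {"slide": [-0.088, -0.072, 0], "roll": -0.1},
    {"slide": [-0.132, -0.108, 0], "roll": -0.154},
    {"slide": [-0.176, -0.144, 0], "roll": -0.154},
    {"slide": [-0.22, -0.18, 0], "roll": -0.154}
  ],
  "fingers": 0.24
}}

```text
t: 1.62
eef_pos: [381.6, 316.7, 214.9]
tcp_rot: [3.141, 0.0, 2.88]
ft_force: [0.9, -0.7, -0.0]
opening: 0.529
grip_force: 0.0
```

```bash
python3 -c "
from h import *
import numpy as np
go(-125,155,130,np.pi+TH)"
```

```text
t 1.62 pocket x -315.4 y 362.4 z 214.9 yaw 2.8800 joints [ 0.56  0.31  1.87  0.    0.97 -0.75] F [ 0.9 -0.7 -0. ] open 0.53
to (-125, 155, 130) slide m [-0.1903 -0.2075  0.0848] roll 0.0002
```

Call:
{"fn": "step_arm", "kwargs": {
  "increments": [
    {"slide": [-0.038, -0.0415, 0.01]},
    {"slide": [-0.076, -0.083, 0.02]},
    {"slide": [-0.114, -0.1245, 0.035]},
    {"slide": [-0.152, -0.166, 0.055]},
    {"slide": [-0.19, -0.2075, 0.085]}
  ]
}}

```text
invalid input at $.increments[0]: expected keys slide, roll
```

Run:
```python
from h import *
go(-125,155,79,np.pi+TH)
im=imaging.read_camera("scene"); cv2.imwrite("pics/s1.png",cv2.resize(im["color"][120:300,160:430,::-1],None,fx=2.96,fy=2.96))
```

```text
t 1.62 pocket x -315.4 y 362.4 z 214.9 yaw 2.8800 joints [ 0.56  0.31  1.87  0.    0.97 -0.75] F [ 0.9 -0.7 -0. ] open 0.53
to (-125, 155, 79) slide m [-0.1903 -0.2075  0.1358] roll 0.0002
```

View pics/s1.png

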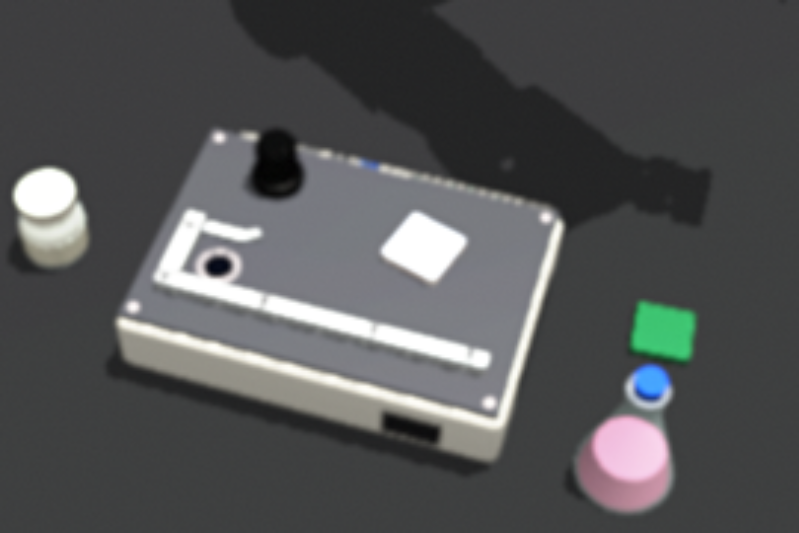

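The move was refused because roll is required. The picture shows the scene unchanged, with the tile at about (424,246) in the crop and the arm out of view.

Call:
{"fn": "step_arm", "kwargs": {
  "increments": [
    {"slide": [-0.038, -0.0415, 0.01], "roll": 0},
    {"slide": [-0.076, -0.083, 0.02], "roll": 0},
    {"slide": [-0.114, -0.1245, 0.035], "roll": 0},
    {"slide": [-0.152, -0.166, 0.055], "roll": 0},
    {"slide": [-0.19, -0.2075, 0.085], "roll": 0}
  ]
}}

```text
t: 2.3
eef_pos: [511.5, 67.9, 130.2]
tcp_rot: [3.141, 0.002, 2.88]
ft_force: [0.3, 0.1, 1.0]
opening: 0.245
grip_force: 0.0
```

Run:
```python
from h import *
go(-125,155,79,np.pi+TH)
im=imaging.read_camera("top"); cv2.imwrite("pics/s2.png",cv2.resize(im["color"][140:300,160:430,::-1],None,fx=2.96,fy=2.96))
```

```text
t 2.30 pocket x -125.6 y 155.7 z 130.2 yaw 2.8797 joints [ 0.    0.45  1.92  0.    0.77 -1.31] F [0.3 0.1 1. ] open 0.24
to (-125, 155, 79) slide m [-0.0005 -0.0008  0.0512] roll -0.0001
```

View pics/s2.png

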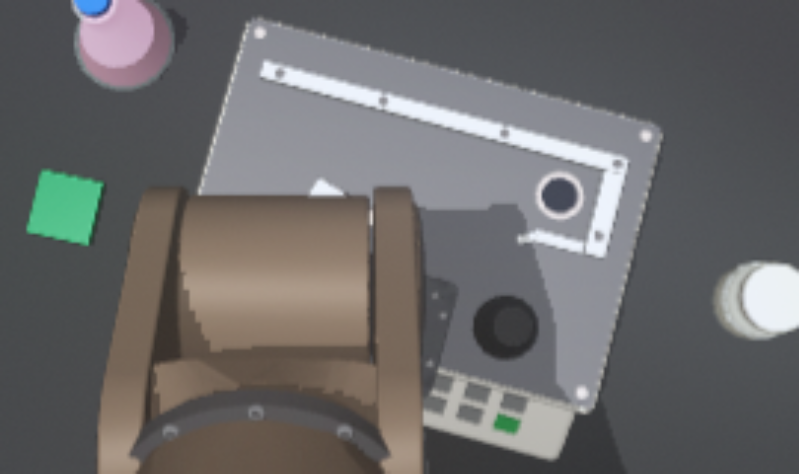

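The arm now hides most of the tile from the top camera; only its corner shows, at about (322,185). I'll use the scene camera from here.

Call:
{"fn": "step_arm", "kwargs": {
  "increments": [
    {"slide": [0, -0.001, 0.03], "roll": 0},
    {"slide": [0, -0.001, 0.051], "roll": 0},
    {"slide": [-0.006, -0.001, 0.051], "roll": 0},
    {"slide": [-0.013, -0.001, 0.051], "roll": 0}
  ]
}}

```text
t: 2.85
eef_pos: [523.5, 65.3, 79.9]
tcp_rot: [3.141, 0.001, 2.88]
ft_force: [0.0, 0.2, 0.5]
opening: 0.239
grip_force: 0.0
```

Call:
{"fn": "step_arm", "kwargs": {
  "increments": [
    {"slide": [-0.004, 0, 0], "roll": 0},
    {"slide": [-0.008, 0, 0], "roll": 0},
    {"slide": [-0.012, 0, 0], "roll": 0},
    {"slide": [-0.016, 0, 0], "roll": 0},
    {"slide": [-0.02, 0, 0], "roll": 0}
  ]
}}

```text
t: 3.48
eef_pos: [542.2, 60.1, 79.3]
tcp_rot: [3.142, 0.0, 2.88]
ft_force: [-0.2, 0.0, -0.1]
opening: 0.236
grip_force: 0.1
```

Run:
```python
from h import *
go(-40,155,79,np.pi+TH)
im=imaging.read_camera("scene"); cv2.imwrite("pics/s3.png",cv2.resize(im["color"][140:260,200:360,::-1],None,fx=5,fy=5))
```

```text
t 3.48 pocket x -93.9 y 156.1 z 79.3 yaw 2.8798 joints [-0.01  0.56  1.89  0.    0.7  -1.32] F [-0.2  0.  -0.1] open 0.24
to (-40, 155, 79) slide m [-0.0539 -0.0011  0.0003] roll 0.0
```

View pics/s3.png

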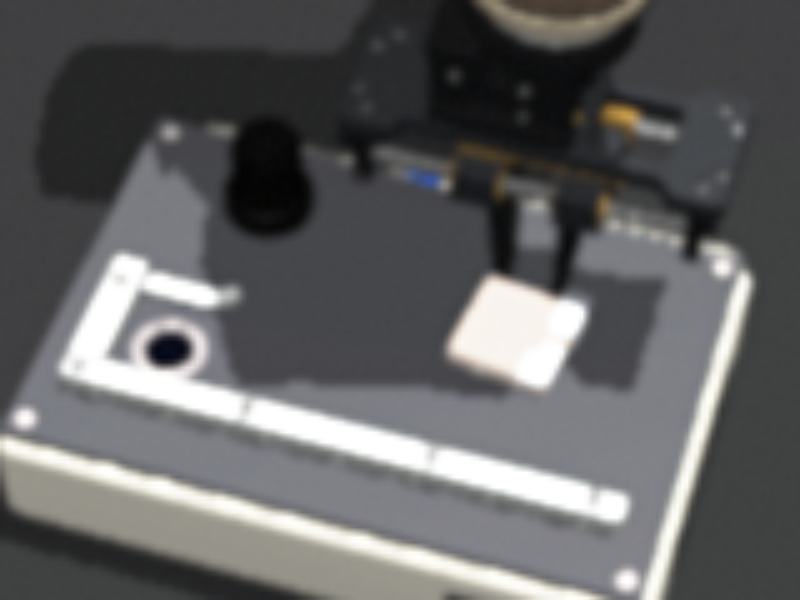

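The tile is centred at about (515,330) and already nearly square, with both fingertips on its near edge.

Call:
{"fn": "step_arm", "kwargs": {
  "increments": [
    {"slide": [-0.006, 0, 0], "roll": 0},
    {"slide": [-0.012, 0, 0], "roll": 0},
    {"slide": [-0.018, 0, 0], "roll": 0},
    {"slide": [-0.024, 0, 0], "roll": 0},
    {"slide": [-0.03, 0, 0], "roll": 0}
  ]
}}

```text
t: 4.15
eef_pos: [571.3, 52.2, 79.2]
tcp_rot: [3.142, -0.0, 2.88]
ft_force: [-1.0, 0.0, -0.3]
opening: 0.24
grip_force: 0.1
```

Call:
{"fn": "step_arm", "kwargs": {
  "increments": [
    {"slide": [-0.006, 0, 0], "roll": 0},
    {"slide": [-0.012, 0, 0], "roll": 0},
    {"slide": [-0.017, 0, 0], "roll": 0},
    {"slide": [-0.02, 0, 0], "roll": 0},
    {"slide": [-0.022, 0, 0], "roll": 0}
  ]
}}

```text
t: 4.78
eef_pos: [592.2, 46.7, 79.2]
tcp_rot: [3.142, -0.0, 2.88]
ft_force: [-0.3, 0.4, 0.4]
opening: 0.24
grip_force: 0.1
```

Run:
```python
from h import *
go(-35,155,79,np.pi+TH)
im=imaging.read_camera("scene"); cv2.imwrite("pics/s4.png",cv2.resize(im["color"][160:260,260:360,::-1],None,fx=6,fy=6,interpolation=cv2.INTER_CUBIC))
```

```text
t 4.78 pocket x -42.1 y 156.1 z 79.2 yaw 2.8799 joints [-0.03  0.61  1.76  0.    0.77 -1.34] F [-0.3  0.4  0.4] open 0.24
to (-35, 155, 79) slide m [-0.0071 -0.0011  0.0002] roll 0.0001
```

View pics/s4.png

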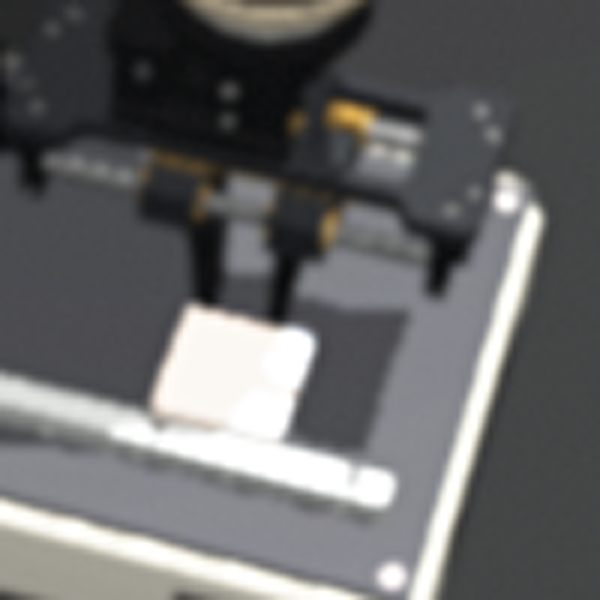

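The tile at (235,370) is square and a few mm short of the rail. I'll close the gap in small steps and watch the force.

Call:
{"fn": "step_arm", "kwargs": {
  "increments": [
    {"slide": [-0.001, 0, 0], "roll": 0},
    {"slide": [-0.002, 0, 0], "roll": 0},
    {"slide": [-0.003, 0, 0], "roll": 0},
    {"slide": [-0.004, 0, 0], "roll": 0}
  ]
}}

```text
t: 5.32
eef_pos: [596.1, 45.6, 79.2]
tcp_rot: [3.142, 0.0, 2.88]
ft_force: [-0.1, 0.4, -0.5]
opening: 0.241
grip_force: 0.1
```

Call:
{"fn": "step_arm", "kwargs": {
  "increments": [
    {"slide": [-0.0005, 0, 0], "roll": 0},
    {"slide": [-0.001, 0, 0], "roll": 0},
    {"slide": [-0.001, 0, 0], "roll": 0}
  ]
}}

```text
t: 5.7
eef_pos: [597.0, 45.4, 79.2]
tcp_rot: [3.141, 0.0, 2.88]
ft_force: [-0.4, 0.8, 0.5]
opening: 0.238
grip_force: 0.0
```

Call:
{"fn": "step_arm", "kwargs": {
  "increments": [
    {"slide": [-0.0005, 0, 0], "roll": 0},
    {"slide": [-0.001, 0, 0], "roll": 0},
    {"slide": [-0.001, 0, 0], "roll": 0}
  ]
}}

```text
t: 6.08
eef_pos: [598.0, 45.1, 79.2]
tcp_rot: [3.141, 0.0, 2.88]
ft_force: [0.2, 0.9, 0.8]
opening: 0.238
grip_force: 0.0
```

Call:
{"fn": "step_arm", "kwargs": {
  "increments": [
    {"slide": [-0.0005, 0, 0], "roll": 0},
    {"slide": [-0.001, 0, 0], "roll": 0},
    {"slide": [-0.001, 0, 0], "roll": 0}
  ]
}}

```text
t: 6.45
eef_pos: [599.0, 44.9, 79.2]
tcp_rot: [3.142, 0.0, 2.88]
ft_force: [0.1, -0.3, -0.0]
opening: 0.24
grip_force: 0.0
```

Call:
{"fn": "step_arm", "kwargs": {
  "increments": [
    {"slide": [-0.0005, 0, 0], "roll": 0},
    {"slide": [-0.001, 0, 0], "roll": 0},
    {"slide": [-0.001, 0, 0], "roll": 0}
  ]
}}

```text
t: 6.82
eef_pos: [599.5, 44.7, 79.2]
tcp_rot: [-3.142, -0.001, 2.88]
ft_force: [-2.9, 0.6, 0.4]
opening: 0.239
grip_force: 1.5
```

Call:
{"fn": "step_arm", "kwargs": {
  "increments": [
    {"slide": [-0.0005, 0, 0], "roll": 0},
    {"slide": [-0.001, 0, 0], "roll": 0},
    {"slide": [-0.001, 0, 0], "roll": 0}
  ]
}}

```text
t: 7.2
eef_pos: [599.6, 44.6, 79.1]
tcp_rot: [-3.141, -0.003, 2.88]
ft_force: [-7.4, 2.5, 4.1]
opening: 0.237
grip_force: 4.0
```

Run:
```python
from h import *
where()
im=imaging.read_camera("scene"); cv2.imwrite("pics/s5.png",cv2.resize(im["color"][160:260,260:360,::-1],None,fx=6,fy=6,interpolation=cv2.INTER_CUBIC))
```

```text
t 7.20 pocket x -34.5 y 156.0 z 79.1 yaw 2.8799 joints [-0.04  0.62  1.74  0.    0.78 -1.35] F [-7.4  2.5  4.1] open 0.24
```

The force rose to about 8 N, so the tile is against the rail. Next I'll back off, rise and swing round to the tile's outer end.

Call:
{"fn": "step_arm", "kwargs": {
  "increments": [
    {"slide": [0.008, 0, 0], "roll": 0},
    {"slide": [0.018, 0, 0], "roll": 0},
    {"slide": [0.02, 0, -0.03], "roll": 0},
    {"slide": [0.02, 0.02, -0.06], "roll": 0.18},
    {"slide": [0.01, 0.05, -0.06], "roll": 0.36}
  ]
}}

```text
t: 7.88
eef_pos: [604.8, 95.5, 141.9]
tcp_rot: [3.139, 0.003, 2.513]
ft_force: [0.3, -0.5, 0.1]
opening: 0.239
grip_force: 0.0
```

Run:
```python
from h import *
go(-2,225,140,np.pi/2+TH)
```

```text
t 7.88 pocket x -42.6 y 206.5 z 141.9 yaw 2.5130 joints [ 0.05  0.55  1.67 -0.    0.92 -0.89] F [ 0.3 -0.5  0.1] open 0.24
to (-2, 225, 140) slide m [-0.0313  0.0318  0.0021] roll 1.204
```

Call:
{"fn": "step_arm", "kwargs": {
  "increments": [
    {"slide": [-0.006, 0.006, 0], "roll": 0.18},
    {"slide": [-0.012, 0.012, 0], "roll": 0.36},
    {"slide": [-0.018, 0.018, 0], "roll": 0.54},
    {"slide": [-0.024, 0.024, 0], "roll": 0.72},
    {"slide": [-0.031, 0.032, 0], "roll": 0.9}
  ]
}}

```text
t: 8.5
eef_pos: [647.9, 103.3, 139.3]
tcp_rot: [3.141, -0.0, 1.614]
ft_force: [-0.3, 0.0, 0.2]
opening: 0.241
grip_force: 0.0
```

Call:
{"fn": "step_arm", "kwargs": {
  "increments": [
    {"slide": [0, 0, 0], "roll": 0.15},
    {"slide": [0, 0, 0], "roll": 0.304},
    {"slide": [0, 0, 0], "roll": 0.304}
  ]
}}

```text
t: 8.88
eef_pos: [647.7, 103.3, 139.2]
tcp_rot: [3.141, -0.0, 1.317]
ft_force: [0.4, 0.4, -0.5]
opening: 0.238
grip_force: 0.0
```

Run:
```python
from h import *
go(-2,205,79,np.pi/2+TH)
for c in("scene","top"):
    im=imaging.read_camera(c)
    for r in mark_of(c,"white_tile_center")[:2]:
        d=at_z(im,r["uv"],81)[:2]-O; print(c,r["confidence"],np.round([d@ex,d@ey],1))
    if c=="scene": cv2.imwrite("pics/s6.png",cv2.resize(im["color"][150:260,230:380,::-1],None,fx=5,fy=5,interpolation=cv2.INTER_CUBIC))
```

```text
t 8.88 pocket x -3.1 y 225.1 z 139.2 yaw 1.3169 joints [0.06 0.61 1.56 0.   0.97 0.31] F [ 0.4  0.4 -0.5] open 0.24
to (-2, 205, 79) slide m [-0.0201  0.001   0.0602] roll 0.0079
scene 0.89 [  4.6 166.6]
top 0.86 [ -4.  161.7]
```

View pics/s6.png

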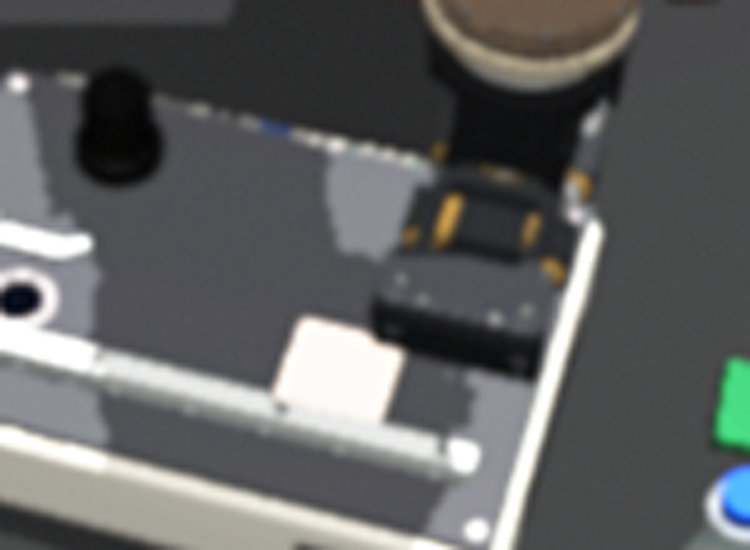

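The tile at (340,375) lies flat and square against the rail, and the gripper is beyond its outer end. Now I'll descend and push it toward the pocket.

Call:
{"fn": "step_arm", "kwargs": {
  "increments": [
    {"slide": [0, 0, 0.03], "roll": 0.008},
    {"slide": [0, 0, 0.06], "roll": 0.008},
    {"slide": [-0.005, 0, 0.06], "roll": 0.008},
    {"slide": [-0.012, 0, 0.06], "roll": 0.008},
    {"slide": [-0.02, 0, 0.06], "roll": 0.008}
  ]
}}

```text
t: 9.7
eef_pos: [642.8, 83.4, 79.5]
tcp_rot: [3.141, -0.0, 1.308]
ft_force: [-0.1, -0.5, 0.5]
opening: 0.241
grip_force: 0.0
```

Run:
```python
from h import *
go(-2,37,79,np.pi/2+TH)
```

```text
t 9.70 pocket x -2.7 y 204.6 z 79.5 yaw 1.3084 joints [0.03 0.67 1.62 0.   0.85 0.29] F [-0.1 -0.5  0.5] open 0.24
to (-2, 37, 79) slide m [-0.1676  0.0008  0.0005] roll -0.0006
```

Call:
{"fn": "step_arm", "kwargs": {
  "increments": [
    {"slide": [-0.004, 0, 0], "roll": 0},
    {"slide": [-0.008, 0, 0], "roll": 0},
    {"slide": [-0.012, 0, 0], "roll": 0},
    {"slide": [-0.016, 0, 0], "roll": 0},
    {"slide": [-0.02, 0, 0], "roll": 0}
  ]
}}

```text
t: 10.32
eef_pos: [637.6, 64.3, 79.2]
tcp_rot: [3.142, -0.0, 1.308]
ft_force: [-0.3, -0.1, -0.7]
opening: 0.239
grip_force: 0.1
```

Call:
{"fn": "step_arm", "kwargs": {
  "increments": [
    {"slide": [-0.004, 0, 0], "roll": 0},
    {"slide": [-0.008, 0, 0], "roll": 0},
    {"slide": [-0.012, 0, 0], "roll": 0},
    {"slide": [-0.016, 0, 0], "roll": 0},
    {"slide": [-0.02, 0, 0], "roll": 0}
  ]
}}

```text
t: 10.95
eef_pos: [632.4, 45.0, 79.2]
tcp_rot: [3.142, -0.0, 1.308]
ft_force: [-0.0, 0.6, -0.1]
opening: 0.239
grip_force: 0.1
```

Run:
```python
from h import *
go(-2,37,79,np.pi/2+TH)
im=imaging.read_camera("scene"); cv2.imwrite("pics/s7.png",cv2.resize(im["color"][150:260,200:350,::-1],None,fx=5,fy=5,interpolation=cv2.INTER_CUBIC))
```

```text
t 10.95 pocket x -2.8 y 164.8 z 79.2 yaw 1.3078 joints [-0.03  0.66  1.66  0.    0.82  0.23] F [-0.   0.6 -0.1] open 0.24
to (-2, 37, 79) slide m [-0.1278  0.001   0.0002] roll -0.0012
```

View pics/s7.png

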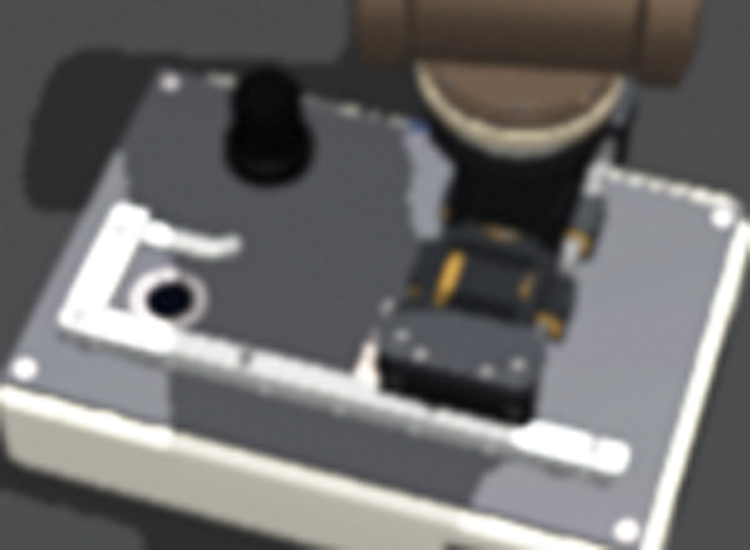

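The tile's leading edge shows at (365,370), still against the rail; the gripper hides the rest. I'll keep sliding with a slight bias into the rail.

Call:
{"fn": "step_arm", "kwargs": {
  "increments": [
    {"slide": [-0.004, 0, 0], "roll": 0},
    {"slide": [-0.008, 0, 0], "roll": 0},
    {"slide": [-0.012, 0.0001, 0], "roll": 0},
    {"slide": [-0.016, 0.0002, 0], "roll": 0},
    {"slide": [-0.02, 0.0002, 0], "roll": 0}
  ]
}}

```text
t: 11.62
eef_pos: [627.4, 25.6, 79.2]
tcp_rot: [-3.142, -0.0, 1.308]
ft_force: [-0.2, 0.2, -0.8]
opening: 0.241
grip_force: 0.1
```

Call:
{"fn": "step_arm", "kwargs": {
  "increments": [
    {"slide": [-0.004, 0, 0], "roll": 0},
    {"slide": [-0.008, 0, 0], "roll": 0},
    {"slide": [-0.012, 0.0001, 0], "roll": 0},
    {"slide": [-0.016, 0.0002, 0], "roll": 0},
    {"slide": [-0.02, 0.0002, 0], "roll": 0}
  ]
}}

```text
t: 12.25
eef_pos: [622.4, 6.2, 79.2]
tcp_rot: [-3.142, -0.0, 1.308]
ft_force: [0.0, -0.0, -0.4]
opening: 0.238
grip_force: 0.1
```

Call:
{"fn": "step_arm", "kwargs": {
  "increments": [
    {"slide": [-0.004, 0, 0], "roll": 0},
    {"slide": [-0.008, 0, 0], "roll": 0},
    {"slide": [-0.012, 0.0001, 0], "roll": 0},
    {"slide": [-0.016, 0.0002, 0], "roll": 0},
    {"slide": [-0.02, 0.0002, 0], "roll": 0}
  ]
}}

```text
t: 12.88
eef_pos: [617.4, -13.1, 79.2]
tcp_rot: [3.142, -0.0, 1.308]
ft_force: [-0.1, -0.0, -0.8]
opening: 0.241
grip_force: 0.1
```

Call:
{"fn": "step_arm", "kwargs": {
  "increments": [
    {"slide": [-0.004, 0, 0], "roll": 0},
    {"slide": [-0.008, 0, 0], "roll": 0},
    {"slide": [-0.012, 0.0001, 0], "roll": 0},
    {"slide": [-0.016, 0.0002, 0], "roll": 0},
    {"slide": [-0.02, 0.0002, 0], "roll": 0}
  ]
}}

```text
t: 13.5
eef_pos: [612.4, -32.5, 79.2]
tcp_rot: [3.142, -0.0, 1.308]
ft_force: [0.2, -0.1, -0.9]
opening: 0.237
grip_force: 0.1
```

Run:
```python
from h import *
go(-2,35,79,np.pi/2+TH)
for c in("scene","top"):
    im=imaging.read_camera(c)
    for r in mark_of(c,"white_tile_center")[:2]:
        d=at_z(im,r["uv"],81)[:2]-O; print(c,r["confidence"],np.round([d@ex,d@ey],1))
```

```text
t 13.50 pocket x -2.1 y 84.8 z 79.2 yaw 1.3078 joints [-0.16  0.63  1.72  0.    0.79  0.1 ] F [ 0.2 -0.1 -0.9] open 0.24
to (-2, 35, 79) slide m [-0.0498  0.0002  0.0002] roll -0.0012
```

Call:
{"fn": "step_arm", "kwargs": {
  "increments": [
    {"slide": [-0.004, 0, 0], "roll": 0},
    {"slide": [-0.008, 0, 0], "roll": 0},
    {"slide": [-0.012, 0, 0], "roll": 0},
    {"slide": [-0.016, 0, 0], "roll": 0},
    {"slide": [-0.02, 0, 0], "roll": 0}
  ]
}}

```text
t: 14.32
eef_pos: [607.2, -51.9, 79.2]
tcp_rot: [3.142, -0.0, 1.308]
ft_force: [-0.3, 0.4, 0.4]
opening: 0.24
grip_force: 0.1
```

Call:
{"fn": "step_arm", "kwargs": {
  "increments": [
    {"slide": [-0.004, 0, 0], "roll": 0},
    {"slide": [-0.008, 0, 0], "roll": 0},
    {"slide": [-0.012, 0, 0], "roll": 0},
    {"slide": [-0.016, 0, 0], "roll": 0},
    {"slide": [-0.02, 0, 0], "roll": 0}
  ]
}}

```text
t: 14.95
eef_pos: [602.0, -71.1, 79.2]
tcp_rot: [3.142, -0.0, 1.308]
ft_force: [-0.0, 0.8, -0.9]
opening: 0.237
grip_force: 0.1
```

Call:
{"fn": "step_arm", "kwargs": {
  "increments": [
    {"slide": [-0.002, 0, 0], "roll": 0},
    {"slide": [-0.004, 0, 0], "roll": 0},
    {"slide": [-0.005, 0, 0], "roll": 0},
    {"slide": [-0.006, 0, 0], "roll": 0},
    {"slide": [-0.007, 0, 0], "roll": 0}
  ]
}}

```text
t: 15.58
eef_pos: [600.3, -77.6, 79.2]
tcp_rot: [3.142, -0.0, 1.308]
ft_force: [0.7, 0.0, -0.1]
opening: 0.239
grip_force: 0.1
```

Call:
{"fn": "step_arm", "kwargs": {
  "increments": [
    {"slide": [-0.0005, 0, 0], "roll": 0},
    {"slide": [-0.001, 0, 0], "roll": 0},
    {"slide": [-0.001, 0, 0], "roll": 0}
  ]
}}

```text
t: 15.95
eef_pos: [600.2, -77.8, 79.2]
tcp_rot: [3.142, -0.001, 1.308]
ft_force: [0.9, 6.1, -0.0]
opening: 0.239
grip_force: 3.2
```

Run:
```python
from h import *
where()
im=imaging.read_camera("scene"); cv2.imwrite("pics/s8.png",cv2.resize(im["color"][150:260,180:330,::-1],None,fx=5,fy=5,interpolation=cv2.INTER_CUBIC))
```

```text
t 15.95 pocket x -2.2 y 37.9 z 79.2 yaw 1.3078 joints [-0.24  0.62  1.74  0.    0.78  0.02] F [ 0.9  6.1 -0. ] open 0.24
```

Contact came about 3 mm earlier than I expected, at 6 N. I'll press slightly more, then retract and check.

Call:
{"fn": "step_arm", "kwargs": {
  "increments": [
    {"slide": [-0.0005, 0, 0], "roll": 0},
    {"slide": [-0.001, 0, 0], "roll": 0},
    {"slide": [-0.001, 0, 0], "roll": 0}
  ]
}}

```text
t: 16.38
eef_pos: [600.1, -78.0, 79.2]
tcp_rot: [3.141, -0.002, 1.308]
ft_force: [2.4, 12.8, -0.3]
opening: 0.236
grip_force: 6.3
```

Call:
{"fn": "step_arm", "kwargs": {
  "increments": [
    {"slide": [0.008, -0.001, 0], "roll": 0},
    {"slide": [0.025, -0.001, 0], "roll": 0},
    {"slide": [0.045, -0.001, -0.03], "roll": 0},
    {"slide": [0.08, -0.001, -0.06], "roll": 0},
    {"slide": [0.13, -0.001, -0.07], "roll": 0}
  ]
}}

```text
t: 17.0
eef_pos: [633.5, 47.3, 151.3]
tcp_rot: [3.139, -0.0, 1.307]
ft_force: [1.8, 0.1, 0.7]
opening: 0.239
grip_force: 0.0
```

Run:
```python
from h import *
where()
for c in("scene","top"):
    im=imaging.read_camera(c)
    for n,z in(("white_tile_center",81),("pocket",76)):
      for r in mark_of(c,n)[:1]:
        d=at_z(im,r["uv"],z)[:2]-O; print(c,n,round(r["confidence"],2),np.round([d@ex,d@ey],1))
    if c=="scene": a=im["color"][175:235,190:270,::-1]
    else: b=im["color"][175:235,310:390,::-1]
cv2.imwrite("pics/s9.png",cv2.resize(np.vstack([a,b]),None,fx=5,fy=5,interpolation=cv2.INTER_CUBIC))
```

```text
t 17.00 pocket x -2.4 y 167.4 z 151.3 yaw 1.3067 joints [-0.03  0.57  1.6  -0.    0.97  0.24] F [1.8 0.1 0.7] open 0.24
scene white_tile_center 0.54 [-3.1  1.1]
scene pocket 0.56 [-3.5 -0.4]
top white_tile_center 0.58 [-3.3  5.2]
top pocket 0.68 [ 3.9 -0.1]
```

View pics/s9.png

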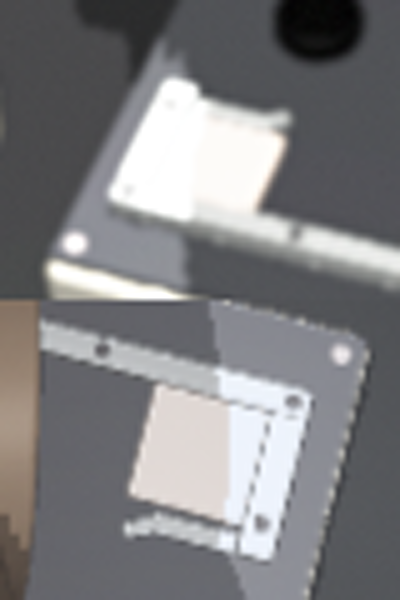

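In the top view (lower half) the tile's far edge lies along the end stop, its back edge on the rail, and an even gap shows to the guide strip. The port is covered. I'll check the remaining gaps with numeric profiles.

Run:
```python
from h import *
np.set_printoptions(linewidth=200)
im=imaging.read_camera("top"); K=np.array(im["intrinsics"],float);D=np.array(im["distortion"],float);T=np.array(im["camera_from_world"],float)
g=im["color"].astype(np.float32).mean(2)
def samp(px,py,z=86):
    P=np.c_[O+np.outer(px,ex)+np.outer(py,ey),np.full(len(px),z),np.ones(len(px))]@T.T
    q=P[:,:3]*[1,-1,-1]; uv=cv2.projectPoints(q,np.zeros(3),np.zeros(3),K,D)[0][:,0].astype(np.float32)
    return [cv2.remap(a,uv[None,:,0],uv[None,:,1],cv2.INTER_LINEAR)[0] for a in(g,im["z_map"].astype(np.float32))]
for name,vals,f in(("x",np.arange(-46,44,2.),lambda v,o:(v,np.full(len(v),o))),("y",np.arange(-44,40,2.),lambda v,o:(np.full(len(v),o),v))):
    A=[samp(*f(vals,o)) for o in np.arange(-12 if name=="y" else 5,13 if name=="y" else 20,2.)]
    m=np.mean([a[0] for a in A],0); d=np.median([a[1] for a in A],0)
    print(name); print(np.c_[vals,m.round(),d.round()].T.astype(int))
# free edges of the tile by fit: y edge at several x, giving angle
v=np.arange(15,36,.25)
E=[]
for x in np.arange(-18,20,3.):
    s=samp(np.full(len(v),x),v)[0]; h=(s.max()+s.min())/2; E.append((x,v[np.argmax(s<h)]))
E=np.array(E);p=np.polyfit(E[:,0],E[:,1],1);print("free edge y",p, E[:,1])
```

```text
x
[[-46 -44 -42 -40 -38 -36 -34 -32 -30 -28 -26 -24 -22 -20 -18 -16 -14 -12 -10  -8  -6  -4  -2   0   2   4   6   8  10  12  14  16  18  20  22  24  26  28  30  32  34  36  38  40  42]
 [105 106 108 130 165 189 185 166 141 117 133 198 217 219 219 219 219 218 218 218 218 218 218 218 218 217 217 217 217 217 217 217 217 217 216 188 173 188 191 189 189 181 140 108 102]
 [930 929 930 928 924 924 925 927 929 931 926 921 920 920 921 922 922 923 923 923 923 923 923 924 924 924 925 924 925 925 925 925 925 926 926 927 925 923 924 923 924 924 934 938 938]]
y
[[-44 -42 -40 -38 -36 -34 -32 -30 -28 -26 -24 -22 -20 -18 -16 -14 -12 -10  -8  -6  -4  -2   0   2   4   6   8  10  12  14  16  18  20  22  24  26  28  30  32  34  36  38]
 [144 140 180 235 244 244 244 244 244 221 212 240 244 243 236 228 221 218 217 217 218 218 218 218 218 218 218 218 218 218 218 218 218 218 210 149 109 103 103 103 103 103]
 [932 932 923 917 918 919 919 919 919 919 922 923 923 923 923 923 923 924 923 923 924 924 924 923 924 924 923 923 923 924 924 925 924 925 925 931 935 934 934 934 934 935]]
free edge y [1.37362637e-03 2.57115385e+01] [25.75 25.5  26.   25.5  25.5  26.   25.5  25.75 26.   25.5  25.75 26.   25.5 ]
```

```bash
python3 -c "
from h import *
print(env.job_done())"
```

```text
the job is handed in; nothing more can be done
None
```

I pushed the white tile flat against the rail and slid it into the corner pocket, where it covers the port. It measures touching the rail and end stop to about 1 mm and square to within 0.01 rad. The hand is clear and the job is handed in, but no verdict was returned.

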